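# Pack the tapered cartridge cases head to tail

## Task

Finish the row of tapered cartridge cases: turn the loose orange one head to tail with its neighbours and lay it on the table at the mouth of the empty place in the wooden bay, narrow end in and most of it still standing out. Then take the straightedge by its grip and push the whole row in with its edge until all four cases are fully home against the back of the bay, and stand the straightedge back on its green mat.

Things in the scene. Friction and masses are not known exactly. Their poses are not given: they have to be found in the camera images.
- bay: Three-sided wooden bay fixed to the table, without a floor (cases slide on the table, z = 0). Inside 157 mm wide and 120 mm deep, walls 14 mm thick, 30 mm high. Origin on the table in the middle of the open mouth, level with the front ends of the side walls; +x points into the bay (back wall's inner face at x = 120 mm), +y to the left as seen from the mouth. The mouth looks roughly towards the robot.
- bay_row (a point): Centre of the finished row: 60 mm inside the mouth, 12 mm above the table, axes as the bay's. Four cases fill the bay side by side with 5 mm of play in all; their places are centred at y = +57, +19, -19, -57 mm of it. First and third have the narrow end at the mouth, second and fourth at the back. A case that is home has its centre at x = 0 here and both ends flush.
- bay_gap (a point): Middle of the mouth of the empty place, the second from the left (19 mm to the +y side of the bay's middle), on the table; axes as the bay's. The loose case belongs here, narrow end to the back, its +x along this x. At the mouth the opening runs from 19 mm right of this point (side of the third case) to 29 mm left of it, and it narrows inwards; set the narrow end down in the middle of that, as an end set on a neighbour rides up on it.
- case_loose_mid (a point): Centre of the loose case (orange, white label), 12 mm above its underside. A flat wedge in plan, 120 mm long, 24 mm high, 0.12 kg; +x points from the wide end (48 mm, x = -60 mm, black ridges) to the narrow end (28 mm, x = +60 mm, brass strip). One long side is straight at y = -19 mm, the other slants from y = +29 mm (wide end) to +9 mm (narrow end). It lies flat on the table at any yaw.
- case_loose_narrow (a point): Middle of the loose case's narrow end face, half-way up.
- case_left_mid (a point): A flat tapered cartridge case like the loose one (same size and shape), white with a green label: centre of the one in the first place of the bay (left), narrow end at the mouth. Like the other two in the bay it stands partly out of the mouth (5 to 30 mm). Its +x points to its narrow end.
- case_inner_mid (a point): A flat tapered cartridge case like the loose one (same size and shape), white with a yellow label: centre of the one in the third place, narrow end at the mouth. Its +x points to its narrow end.
- case_right_mid (a point): A flat tapered cartridge case like the loose one (same size and shape), white with a blue label: centre of the one in the fourth place (right), narrow end at the back. Its +x points to its narrow end.
- ruler: White plastic straightedge with a dark wooden grip on top, loose, 0.2 kg, standing upright on the green mat. Its bar is 190 mm long (along y), 28 mm thick (x) and 26 mm high; both long faces (x = +14 and -14 mm) are straight pushing edges. It takes up to about 15 N to push the row home. The origin is the centre of its underside, z up.
- ruler_grip (a point): Point at which to hold the straightedge, 62 mm above its underside: centre of a dark upright fin on the middle of the bar, 60 mm long (along y), 16 mm thick (x), reaching from the bar's top (26 mm) to 86 mm above the underside.
- mat: Green rubber mat fixed on the table, 80 x 220 mm (long side along y), 3 mm thick. Origin at the centre of its underside.
Mind the look-alikes: they are no part of the job. Of the things that look like the part that bears case_loose_mid, the middle-sized one is meant. What is shaped like the part that bears case_left_mid but purple is not meant.

How it is judged:
On the way, in this order (a step that is already met when the one before it is completed fails the run):
1. the straightedge pushes the loose case, lined up before its place, while that case still stands more than 20 mm out of the bay (contact force between ruler and case_loose above 0.05 N and x of case_loose_mid in the frame of bay between -0.13 and 0.04 m and y of case_loose_mid in the frame of bay between -0.005 and 0.045 m and x of case_loose_narrow in the frame of bay above -0.05 m and angle between the x axis of case_loose_mid and the x axis of bay, either way round below 0.5 rad), for 0.05 s.
2. all four cases are home in the bay (within 6 mm) with the straightedge still touching the row (x of case_left_mid in the frame of bay between 0.054 and 0.066 m and y of case_left_mid in the frame of bay between 0.047 and 0.067 m and height (world z) of each of case_left_mid, case_loose_mid, case_inner_mid, case_right_mid below 0.016 m and x of case_loose_mid in the frame of bay between 0.054 and 0.066 m and y of case_loose_mid in the frame of bay between 0.009 and 0.029 m and x of case_inner_mid in the frame of bay between 0.054 and 0.066 m and y of case_inner_mid in the frame of bay between -0.029 and -0.009 m and x of case_right_mid in the frame of bay between 0.054 and 0.066 m and y of case_right_mid in the frame of bay between -0.067 and -0.047 m and x of case_loose_narrow in the frame of bay above 0.11 m and (contact force between ruler and case_left above 0.05 N or contact force between ruler and case_loose above 0.05 N or contact force between ruler and case_inner above 0.05 N or contact force between ruler and case_right above 0.05 N)), for 0.05 s.
At the end, for the whole second after the job is handed in: All four cases lie flat in their places in the bay, each fully home (centre within 6 mm of home depth and 10 mm of its place sideways), the loose one with its narrow end at the back; the straightedge stands upright and released on the green mat, centres within 40 mm, at rest (x of case_left_mid in the frame of bay between 0.054 and 0.066 m and y of case_left_mid in the frame of bay between 0.047 and 0.067 m and height (world z) of each of case_left_mid, case_loose_mid, case_inner_mid, case_right_mid below 0.016 m and x of case_loose_mid in the frame of bay between 0.054 and 0.066 m and y of case_loose_mid in the frame of bay between 0.009 and 0.029 m and x of case_inner_mid in the frame of bay between 0.054 and 0.066 m and y of case_inner_mid in the frame of bay between -0.029 and -0.009 m and x of case_right_mid in the frame of bay between 0.054 and 0.066 m and y of case_right_mid in the frame of bay between -0.067 and -0.047 m and x of case_loose_narrow in the frame of bay above 0.11 m and horizontal distance between ruler and mat below 0.04 m and angle between ruler's own z axis and vertical below 0.1 rad and height (world z) of ruler between 0.001 and 0.008 m and linear speed of each of ruler, case_loose below 0.02 m/s); the robot touches nothing.
It also fails if it takes over 67 s, if anything falls off the work surface, if the arm or the gripper's body presses on something with over 40 N, if the wrist force passes 120 N, or if a joint passes its speed limit or range.

## Robot

A 7-joint arm with a two-finger parallel gripper is mounted at the origin on the work surface. World frame = base frame: x ahead of the robot, y to its left, z up, the work surface at z = 0. Lengths are in m, angles in rad, forces in N, time in s.
With the tool pointing down it reaches from about 0.35 to 0.9 m from the base axis. Payload 19.9 kg.
Tool frame: the origin (TCP) lies at the very end of the fingers, on their centre line; the grasp point (between the pads) lies 19 mm behind it; y points along the fingers, x is the direction in which the jaws open and shut, and the axes are right-handed (so a half turn about y gives the same grasp; the last joint's range is limited). The gripper opens to 94 mm and grips with 3 to 60 N. Pads are 16 mm wide; open, the fingers measure 119 mm over their backs; the gripper's body (75 mm by 177 mm) begins 78 mm behind the grasp point.
Start: joints at [1.083, 0.417, -0.01, 1.614, 0.005, 1.111, -0.053], TCP at [0.27, -0.564, 0.205] pointing down, gripper open.
Joint ranges: [-2.81, 2.81], [-0.39, 2.02], [-1.27, 1.25], [0.06, 2.57], [-1.19, 4.33], [0.19, 2], [-2.82, 2.82]. Speed limits (rad/s): [1.89, 1.89, 2.39, 2.39, 3.01, 3.01, 3.01].

## Interface

Orientations are given as a unit quaternion [w, x, y, z].
In Python, from station import ctrl, imaging gives the robot as it stands.
- The arm moves only by the tool play_rows, never from a script. Its argument "series" is a list of rows, each an object with "gripper": the opening, from -1 (shut) to 1 (fully open); "slide": the shift along the world's x, y, z in m, a list of three; "dr": the turn, a rotation vector about the world's x, y, z in degrees, a list of three. A call has 1 to 5 rows; each row is the pose to reach, as a shift and turn from the pose commanded when the call began; what a row does not reach only later rows make up. A row lasts 1/10 s, in which the tool goes at most 50 mm and 8.59 degrees, less where a joint would pass 70% of its speed; a pose out of reach is approached as far as the arm can. A call with a gripper value outside its range is refused whole. The fingers move at their own pace and stop on an object; "force" is the grip in N (left out, the last holds). Time passes only in rows, so rows that repeat a pose let the fingers close. It gives the time, the measured TCP pose, the force and the opening at its end, in the units of the state.
- ctrl.get_obs(): the state, without advancing time (a new reading comes with each control period).
- imaging.capture(name): name is "side" or "top"; returns (picture, depth): 480x640x3 uint8, red, green, blue; 480x640 float32, m along the optical axis (not along the pixel's ray), 0 where there is no reading.
- imaging.camera_info(name): a dict with "K" (3x3 intrinsics, pixels), "distortion" ([k1, k2, p1, p2, k3] as OpenCV has them; the pictures are not rectified), "R" (3x3) and "t" (3): a world point X has camera coordinates R X + t. Camera axes: x right, y down, z forward; pixel columns grow to the right and rows downward; lengths in m; the calibration is good to about 2 mm. A picture is of the moment at which its call begins. camera_info takes no time and is no camera call.
- ctrl.close_job(): hands the job in, once; it reports no verdict.
The state is a dict: "clock": time; "q": joint angles; "qvel": joint speeds; "effort": joint torques, N m; "tcp_pos": TCP position; "tool_rot": TCP orientation; "force": force on the tool from outside, world axes, zero at the start; "torque": the same for the moment, N m; "opening": opening from 0.0 (shut) to 1.0 (fully open).
Only numpy, scipy, OpenCV 4.12 (cv2) and the standard library are available. Lean on these libraries where they do the work, as an engineer would, in place of code of your own. Each camera call takes 0.05 s, during which the arm holds its last target.

## Working session

There is one attempt and no reset: what is moved stays moved. The work goes in short steps, Python scripts to look and compute and a tool call to move; the robot and the scene stay as the last step left them, time stands still between calls to the robot, and variables do not carry over. Pictures are saved under pics/ and viewed, and the job is handed in when it is done.

Besides the shell and the picture viewer there is one more tool, called as a command line: name --argument value ..., lists and objects as JSON in quotes. play_rows: Moves the arm, as the interface text tells. Its arguments: {"type":"object","properties":{"series":{"type":"array","items":{"type":"object","properties":{"gripper":{"type":"number"},"slide":{"type":"array","items":{"type":"number"}},"dr":{"type":"array","items":{"type":"number"}}}}},"force":{"type":"number"}},"required":["series"]}

```bash
ls; mkdir -p pics; python3 - <<'E'
from station import ctrl, imaging
import cv2,numpy as np
o=ctrl.get_obs(); print(o)
for n in("top","side"):
    p,d=imaging.capture(n); cv2.imwrite(f"pics/{n}0.png",p[:,:,::-1]); np.savez(f"pics/{n}0.npz",p=p,d=d)
    i=imaging.camera_info(n); print(n,i)
E
```

```text
pics
{'clock': 0.0, 'q': array([ 1.08250482,  0.41797085, -0.01029026,  1.61421851,  0.00470085,
        1.11071016, -0.05300726]), 'qvel': array([-1.52999383e-03, -8.36140396e-05, -9.31051892e-04, -1.32010526e-03,
        6.67127169e-04, -3.59341856e-04,  1.35745541e-03]), 'effort': array([ 1.13604801e-03, -8.51245165e+01,  6.38560932e-01, -4.25995445e+01,
       -4.90682095e-02,  1.85745279e-02,  1.06277962e-04]), 'tcp_pos': array([ 0.26985017, -0.56329105,  0.20480868]), 'tool_rot': array([ 0.59855548, -0.5981335 ,  0.37720887, -0.37640552]), 'force': array([-0.53546912,  0.34575689,  0.49176167]), 'torque': array([-0.04266156, -0.01360153,  0.01467532]), 'opening': 0.9987585334493898}
top {'K': array([[454.8277019 ,   0.        , 324.93414654],
       [  0.        , 454.8277019 , 242.07989532],
       [  0.        ,   0.        ,   1.        ]]), 'distortion': array([-0.06249733,  0.        ,  0.        ,  0.        ,  0.        ]), 'R': array([[-0.01563091, -0.99954937,  0.02562665],
       [-0.98564802,  0.0110948 , -0.16844849],
       [ 0.16808826, -0.02789186, -0.98537728]]), 't': array([-0.02335829,  0.51964164,  0.89364952])}
side {'K': array([[609.44064006,   0.        , 326.84219978],
       [  0.        , 609.44064006, 241.95118919],
       [  0.        ,   0.        ,   1.        ]]), 'distortion': array([-0.19550052,  0.        ,  0.        ,  0.        ,  0.        ]), 'R': array([[-0.91760307, -0.3969221 , -0.02138816],
       [-0.19395263,  0.49404792, -0.84752524],
       [ 0.34696828, -0.77354347, -0.53032397]]), 't': array([0.44787975, 0.16518671, 1.30941201])}
```

View pics/top0.png

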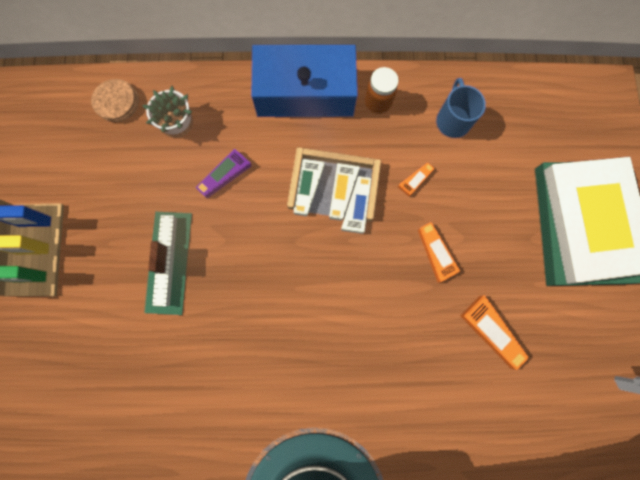

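View pics/side0.png

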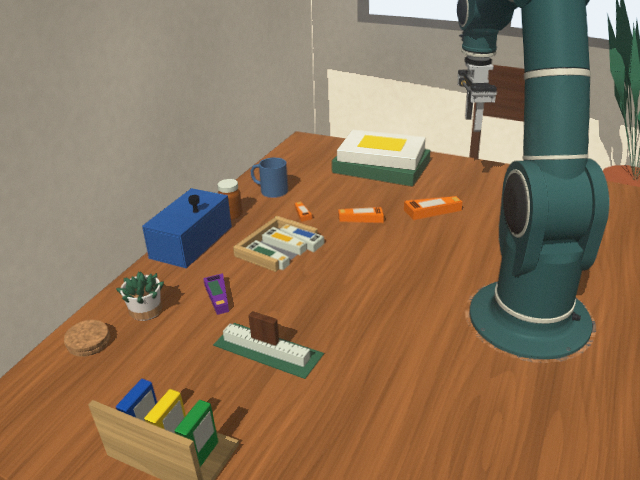

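```bash
cat > h.py <<'E'
import numpy as np,cv2
from station import ctrl, imaging
def ray(n,px):
    i=imaging.camera_info(n)
    u=cv2.undistortPoints(np.array(px,float).reshape(-1,1,2),i["K"],i["distortion"]).reshape(-1,2)
    d=np.c_[u,np.ones(len(u))]@i["R"]
    c=-i["R"].T@i["t"]
    return c,d
def onz(n,px,z):
    c,d=ray(n,px); return c+d*((z-c[2])/d[:,2])[:,None]
def proj(n,X):
    i=imaging.camera_info(n)
    return cv2.projectPoints(np.array(X,float).reshape(-1,1,3),cv2.Rodrigues(i["R"])[0],i["t"],i["K"],i["distortion"])[0].reshape(-1,2)
E
python3 - <<'E'
from h import *
p=np.load("pics/top0.npz")["p"][:,:,::-1]
a=cv2.resize(p[140:240,280:390],None,fx=7,fy=6,interpolation=cv2.INTER_CUBIC)
a=cv2.resize(p[140:240,280:390],None,fx=6,fy=6,interpolation=cv2.INTER_CUBIC); cv2.imwrite("pics/baycrop.png",a)
b=cv2.resize(p[210:290,400:480],None,fx=6,fy=6,interpolation=cv2.INTER_CUBIC); cv2.imwrite("pics/orcrop.png",b)
c=cv2.resize(p[200:325,130:210],None,fx=4,fy=4,interpolation=cv2.INTER_CUBIC); cv2.imwrite("pics/rulcrop.png",c)
hsv=cv2.cvtColor(p,cv2.COLOR_BGR2HSV)
def comps(m,z,name):
    for c in cv2.findContours(m,cv2.RETR_EXTERNAL,cv2.CHAIN_APPROX_NONE)[0]:
        if cv2.contourArea(c)<150: continue
        r=cv2.minAreaRect(c); print(name,cv2.contourArea(c),r)
        q=cv2.approxPolyDP(c,4,True).reshape(-1,2)
        print(q.tolist()); print(onz("top",cv2.boxPoints(r),z).round(4).tolist())
comps(cv2.inRange(hsv,(5,200,190),(16,255,255)),0.024,"orange")
comps(cv2.inRange(hsv,(65,80,40),(95,255,160)),0.003,"green")
E
```

```text
green 2998.0 ((314.0, 457.0), (121.99998474121094, 43.99999237060547), -0.0)
[[253, 477], [280, 479], [295, 466], [324, 461], [348, 479], [375, 479], [365, 459], [355, 457], [353, 447], [324, 435], [281, 444]]
[[0.0458, 0.1204, 0.003], [0.1315, 0.1205, 0.003], [0.1264, -0.1273, 0.003], [0.0402, -0.125, 0.003]]
green 421.0 ((164.86886596679688, 292.942626953125), (35.218406677246094, 39.3830451965332), 5.19442892074585)
[[151, 272], [146, 311], [180, 313], [182, 285], [179, 293], [173, 289], [170, 306], [151, 306]]
[[0.3837, 0.3481, 0.003], [0.4665, 0.3442, 0.003], [0.4589, 0.2688, 0.003], [0.3764, 0.2736, 0.003]]
green 215.0 ((28.74999237060547, 274.25), (29.809654235839844, 9.60969066619873), 11.309932708740234)
[[15, 267], [15, 276], [43, 279], [42, 272]]
[[0.4596, 0.6423, 0.003], [0.48, 0.64, 0.003], [0.4669, 0.5731, 0.003], [0.4466, 0.5756, 0.003]]
green 1280.0 ((548.6558837890625, 224.2366485595703), (122.42618560791016, 17.73362159729004), 82.81573486328125)
[[545, 163], [537, 177], [547, 282], [564, 284], [542, 175], [550, 164]]
[[0.7004, -0.5077, 0.003], [0.7059, -0.5504, 0.003], [0.4275, -0.5565, 0.003], [0.4235, -0.5157, 0.003]]
```

View pics/baycrop.png

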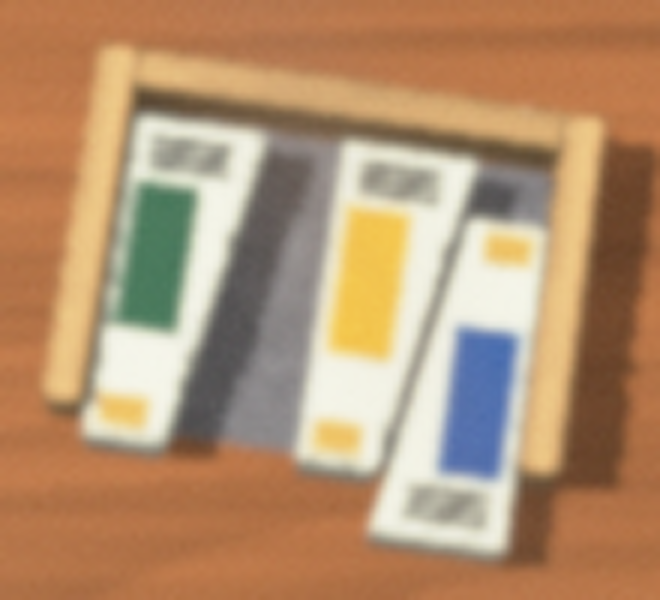

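View pics/orcrop.png

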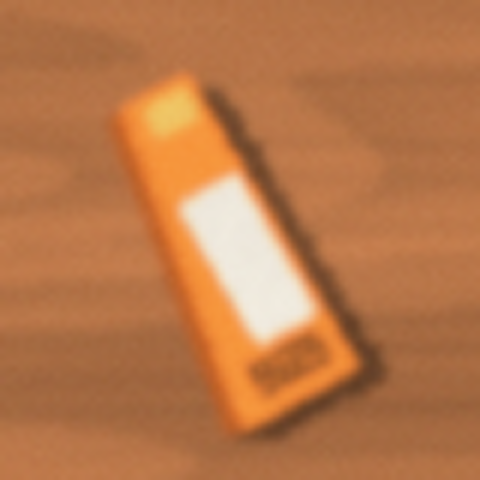

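View pics/rulcrop.png

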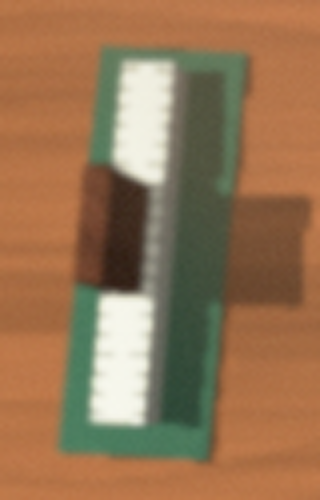

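```bash
cat > fit.py <<'E'
from h import *
def rigid(model,pts):
    m=np.array(model,float);p=np.array(pts,float)[:,:2]
    mc,pc=m.mean(0),p.mean(0)
    A=(m-mc).T@(p-pc); th=np.arctan2(A[0,1]-A[1,0],A[0,0]+A[1,1])
    R=np.array([[np.cos(th),-np.sin(th)],[np.sin(th),np.cos(th)]])
    t=pc-R@mc
    return th,t,(p-(m@R.T+t))
CASE=[(60,9),(60,-19),(-60,-19),(-60,29)]
BAY=[(0,78.5),(0,-78.5),(0,-92.5),(120+14,-92.5),(120+14,92.5),(0,92.5)]
BAR=[(14,95),(14,-95),(-14,-95),(-14,95)]
E
python3 - <<'E'
from fit import *
def f(name,model,crop,off,s,z):
    px=(np.array(crop,float)+.5)/s-.5+off
    P=onz("top",px,z); th,t,r=rigid(np.array(model)/1000,P)
    print(name,"yaw",round(np.degrees(th),2),"pos",t.round(4),"res mm",(r*1000).round(1).tolist()); return th,t
f("orange",CASE,[(122,106),(188,73),(360,360),(241,433)],(400,210),6,.024)
th,t=f("bay",BAY,[(80,406),(525,470),(560,475),(605,120),(100,45),(45,402)],(280,140),6,.03)
R=np.array([[np.cos(th),-np.sin(th)],[np.sin(th),np.cos(th)]])
print("row",t+R@[.06,0],"gap",t+R@[0,.019])
for n,c in (("left",[(163,447),(83,440),(137,115),(265,130)][:0] or [(163,447),(83,440),(137,115),(265,130)]),("inner",[(375,470),(297,462),(343,138),(475,157)])):
    # +x to the mouth: narrow end (y=+9 side) is to the right seen from mouth?
    a,b=f(n,CASE,c,(280,140),6,.024); print(" in bay",R.T@(b-t))
a,b=f("right",CASE,[(470,218),(547,228),(508,553),(370,538)],(280,140),6,.024); print(" in bay",R.T@(b-t))
f("ruler",BAR,[(120,60),(173,62),(145,425),(90,422)],(130,200),4,.029)
f("mat",[(40,110),(40,-110),(-40,-110),(-40,110)],[(103,48),(247,55),(210,460),(60,452)],(130,200),4,.003)
E
```

```text
orange yaw 27.51 pos [ 0.5033 -0.2698] res mm [[0.3, -0.4], [-0.9, -0.1], [1.7, -0.5], [-1.1, 1.0]]
bay yaw -8.93 pos [ 0.5849 -0.0424] res mm [[0.3, 0.8], [-0.0, -1.0], [0.2, 0.4], [-0.5, 0.2], [0.4, 0.2], [-0.3, -0.7]]
row [ 0.64419789 -0.05171186] gap [ 0.58787421 -0.02362908]
left yaw 171.3 pos [0.6447 0.0065] res mm [[-0.4, 0.1], [-1.8, 0.8], [0.5, -1.0], [1.7, 0.1]]
 in bay [0.05149286 0.05762823]
inner yaw 171.09 pos [ 0.6353 -0.0689] res mm [[-0.1, 0.2], [-1.2, 0.2], [0.7, -0.0], [0.6, -0.4]]
 in bay [ 0.05385498 -0.01836817]
right yaw -8.54 pos [ 0.6063 -0.1045] res mm [[0.6, -0.3], [0.8, -0.4], [-0.1, -0.3], [-1.3, 1.0]]
 in bay [ 0.03076068 -0.0580513 ]
ruler yaw -2.69 pos [0.489  0.3077] res mm [[77.3, -83.6], [84.8, 77.9], [-77.5, 83.6], [-84.7, -77.8]]
mat yaw -3.43 pos [0.4866 0.3038] res mm [[64.7, -74.3], [73.0, 66.3], [-64.7, 74.1], [-73.0, -66.1]]
```

```bash
python3 - <<'E'
from fit import *
from scipy.spatial.transform import Rotation as Ro
q=ctrl.get_obs()["tool_rot"]; M=Ro.from_quat(np.r_[q[1:],q[0]]).as_matrix()
print(M.round(3),np.degrees(np.arctan2(M[1,0],M[0,0])))
def f(name,model,crop,off,s,z):
    px=(np.array(crop,float)+.5)/s-.5+off
    P=onz("top",px,z); th,t,r=rigid(np.array(model)/1000,P)
    print(name,"yaw",round(np.degrees(th),2),"pos",t.round(4),"res mm",(r*1000).round(1).tolist()); return th,t
f("ruler",BAR,[(173,62),(145,425),(90,422),(120,60)],(130,200),4,.029)
f("mat",[(40,110),(40,-110),(-40,-110),(-40,110)],[(247,55),(210,460),(60,452),(103,48)],(130,200),4,.003)
# side view check: project ruler, orange
d=np.load("pics/side0.npz")["p"][:,:,::-1]
cv2.imwrite("pics/rs.png",cv2.resize(d[300:380,205:330],None,fx=6,fy=6,interpolation=cv2.INTER_CUBIC))
cv2.imwrite("pics/os.png",cv2.resize(d[190:240,320:400],None,fx=8,fy=8,interpolation=cv2.INTER_CUBIC))
E
```

```text
[[ 0.432 -0.001  0.902]
 [-0.902  0.001  0.432]
 [-0.001 -1.    -0.   ]] -64.40090893855991
ruler yaw -92.16 pos [0.489  0.3077] res mm [[-0.1, -0.1], [-0.5, -0.3], [0.2, 0.2], [0.3, 0.2]]
mat yaw -93.37 pos [0.4866 0.3038] res mm [[-1.1, 0.5], [1.0, 0.1], [1.1, -0.3], [-0.9, -0.3]]
```

View pics/rs.png

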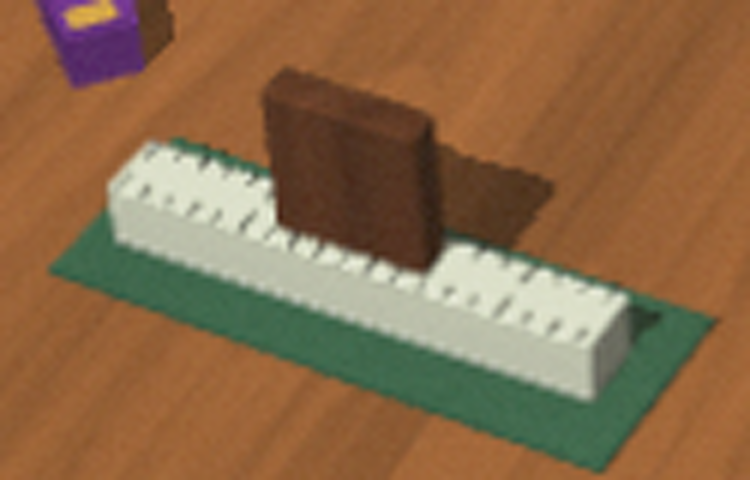

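View pics/os.png

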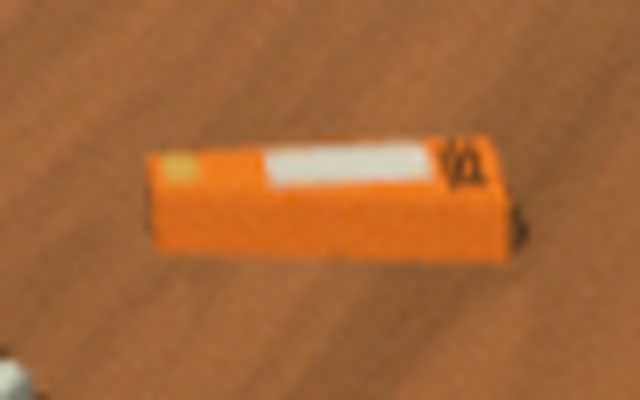

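play_rows --series '[{"slide":[0.2335,0.2935,-0.1],"dr":[0,0,-2.85],"gripper":1},{"slide":[0.2335,0.2935,-0.1],"dr":[0,0,-2.85],"gripper":1},{"slide":[0.2335,0.2935,-0.1],"dr":[0,0,-2.85],"gripper":1},{"slide":[0.2335,0.2935,-0.1],"dr":[0,0,-2.85],"gripper":1},{"slide":[0.2335,0.2935,-0.1],"dr":[0,0,-2.85],"gripper":1}]' --force 30

```text
clock: 0.6
tcp_pos: [0.4212, -0.3729, 0.1405]
tool_rot: [0.589, -0.589, 0.392, -0.392]
force: [0.6, -0.7, -0.5]
opening: 0.999
```

play_rows --series '[{"slide":[0,0,0],"gripper":1},{"slide":[0,0,0],"gripper":1}]'

```text
invalid input at $.series[0]: expected keys gripper, slide, dr
```

play_rows --series '[{"slide":[0,0,0],"dr":[0,0,0],"gripper":1},{"slide":[0,0,0],"dr":[0,0,0],"gripper":1}]'

```text
clock: 0.8
tcp_pos: [0.4208, -0.3737, 0.1406]
tool_rot: [0.589, -0.589, 0.391, -0.391]
force: [-0.0, -1.6, 0.8]
opening: 0.999
```

play_rows --series '[{"slide":[0.0825,0.104,-0.03],"dr":[0,0,0],"gripper":1},{"slide":[0.0825,0.104,-0.03],"dr":[0,0,0],"gripper":1},{"slide":[0.0825,0.104,-0.05],"dr":[0,0,0],"gripper":1},{"slide":[0.0825,0.104,-0.09],"dr":[0,0,0],"gripper":1},{"slide":[0.0825,0.104,-0.12],"dr":[0,0,0],"gripper":1}]'

```text
clock: 1.3
tcp_pos: [0.5026, -0.2709, 0.0194]
tool_rot: [-0.589, 0.589, -0.392, 0.391]
force: [0.2, -0.7, 0.8]
opening: 1.0
```

```bash
python3 - <<'E'
from fit import *
from scipy.spatial.transform import Rotation as Ro
o=ctrl.get_obs();q=o["tool_rot"]; M=Ro.from_quat(np.r_[q[1:],q[0]]).as_matrix()
print(o["tcp_pos"],np.degrees(np.arctan2(M[1,0],M[0,0])))
p,d=imaging.capture("top"); cv2.imwrite("pics/t1.png",cv2.resize(p[190:310,380:500,::-1],None,fx=4,fy=4,interpolation=cv2.INTER_CUBIC))
p,d=imaging.capture("side"); cv2.imwrite("pics/s1.png",cv2.resize(p[130:250,300:440,::-1],None,fx=5,fy=5,interpolation=cv2.INTER_CUBIC))
E
```

```text
[ 0.50258011 -0.27090406  0.01937182] -67.24338452623958
```

View pics/s1.png

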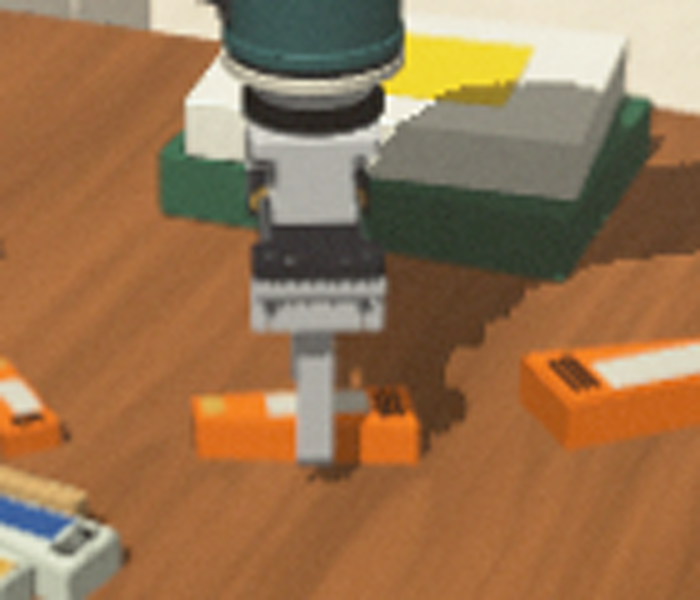

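The near finger (crop 315,400) stands alongside the middle of the case, and nothing else is near it. I'll go down and close.

play_rows --series '[{"slide":[0.0007,0.001,-0.015],"dr":[0,0,0],"gripper":1},{"slide":[0.0007,0.001,-0.015],"dr":[0,0,0],"gripper":-1},{"slide":[0.0007,0.001,-0.015],"dr":[0,0,0],"gripper":-1},{"slide":[0.0007,0.001,-0.015],"dr":[0,0,0],"gripper":-1},{"slide":[0.0007,0.001,-0.015],"dr":[0,0,0],"gripper":-1}]' --force 30

```text
clock: 1.9
tcp_pos: [0.504, -0.2699, 0.0069]
tool_rot: [0.589, -0.589, 0.391, -0.392]
force: [-0.2, 0.8, 0.4]
opening: 0.696
```

play_rows --series '[{"slide":[0,0,0],"dr":[0,0,0],"gripper":-1},{"slide":[0,0,0],"dr":[0,0,0],"gripper":-1},{"slide":[0,0,0],"dr":[0,0,0],"gripper":-1}]'

```text
clock: 2.2
tcp_pos: [0.5037, -0.2696, 0.0061]
tool_rot: [0.589, -0.589, 0.392, -0.392]
force: [0.4, -0.3, 0.6]
opening: 0.439
```

play_rows --series '[{"slide":[0,0,0],"dr":[0,0,0],"gripper":-1},{"slide":[0,0,0],"dr":[0,0,0],"gripper":-1},{"slide":[0,0,0.05],"dr":[0,0,0],"gripper":-1},{"slide":[0,0,0.06],"dr":[0,0,0],"gripper":-1},{"slide":[0,0,0.06],"dr":[0,0,0],"gripper":-1}]'

```text
clock: 2.7
tcp_pos: [0.5046, -0.2701, 0.0676]
tool_rot: [0.589, -0.589, 0.391, -0.393]
force: [-0.8, -0.4, -2.0]
opening: 0.407
```

```bash
python3 - <<'E'
from fit import *
o=ctrl.get_obs(); print(o["tcp_pos"],o["opening"],o["q"].round(2))
p,d=imaging.capture("top"); cv2.imwrite("pics/t2.png",cv2.resize(p[190:310,380:500,::-1],None,fx=5,fy=5,interpolation=cv2.INTER_CUBIC))
p,d=imaging.capture("side"); cv2.imwrite("pics/s2.png",cv2.resize(p[130:250,300:440,::-1],None,fx=5,fy=5,interpolation=cv2.INTER_CUBIC))
E
```

```text
[ 0.50458556 -0.27008141  0.06761058] 0.4073664892521064 [ 0.54  0.49 -0.13  1.86  0.08  0.79 -0.81]
```

View pics/s2.png

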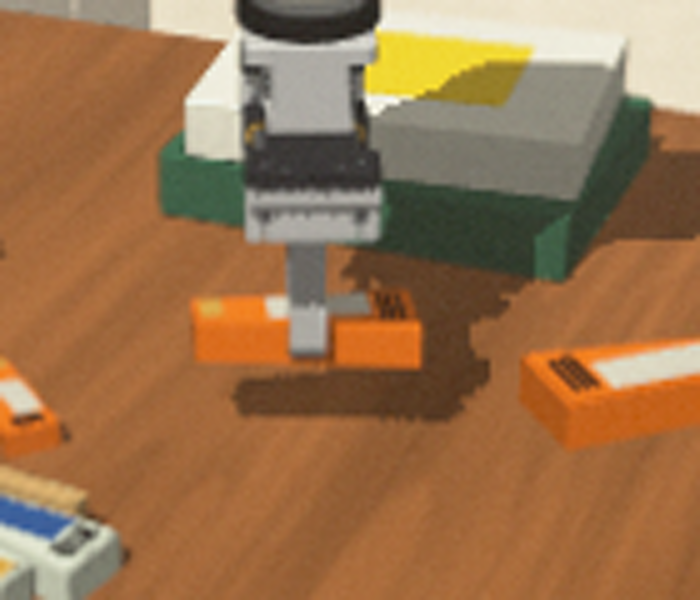

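View pics/t2.png

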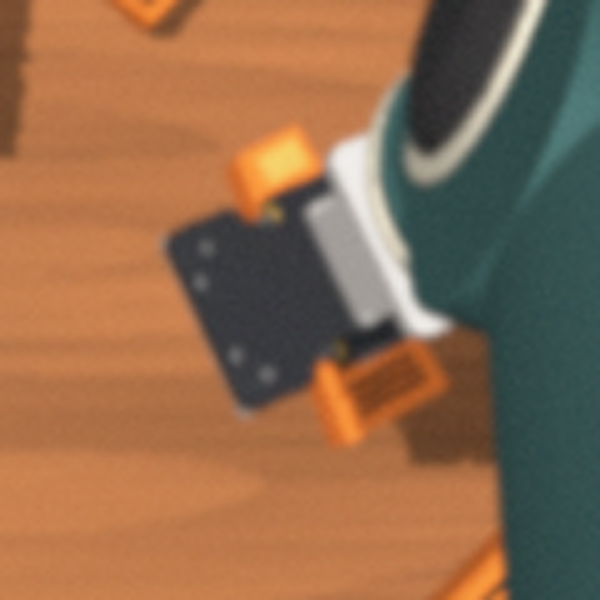

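```bash
python3 - <<'E'
from fit import *
px=(np.array([(236,168),(300,126),(449,380),(352,441)],float)+.5)/5-.5+(380,190)
P=onz("top",px,.0866); th,t,r=rigid(np.array(CASE)/1000,P)
print(np.degrees(th),t,(r*1000).round(1).tolist())
b=np.radians(-8.93);R=np.array([[np.cos(b),-np.sin(b)],[np.sin(b),np.cos(b)]])
print("target mid",np.array([.5849,-.0424])+R@[-.038,.026])
E
```

```text
28.80769897990139 [ 0.50322796 -0.27069424] [[-3.4, 0.3], [0.2, -2.2], [1.8, 1.7], [1.4, 0.2]]
target mid [ 0.55139653 -0.0108165 ]
```

play_rows --series '[{"slide":[0.0475,0.2593,0],"dr":[0,0,-36.4],"gripper":-1},{"slide":[0.0475,0.2593,0],"dr":[0,0,-36.4],"gripper":-1},{"slide":[0.0475,0.2593,0],"dr":[0,0,-36.4],"gripper":-1},{"slide":[0.0475,0.2593,0],"dr":[0,0,-36.4],"gripper":-1},{"slide":[0.0475,0.2593,0],"dr":[0,0,-36.4],"gripper":-1}]'

```text
clock: 3.3
tcp_pos: [0.5456, -0.0354, 0.0645]
tool_rot: [0.435, -0.436, 0.558, -0.557]
force: [1.6, 1.2, -2.7]
opening: 0.412
```

```bash
cat > st.py <<'E'
from fit import *
from scipy.spatial.transform import Rotation as Ro
def st():
    o=ctrl.get_obs();q=o["tool_rot"]; M=Ro.from_quat(np.r_[q[1:],q[0]]).as_matrix()
    print(round(o["clock"],2),o["tcp_pos"].round(4),"yaw",round(np.degrees(np.arctan2(M[1,0],M[0,0])),2),"tilt",M[:,1].round(3),o["opening"].round(3),o["force"].round(1),o["q"].round(2)); return o
E
python3 -c "from st import *;st()"
```

```text
Traceback (most recent call last):
  File "st.py", line 5, in st
    print(round(o["clock"],2),o["tcp_pos"].round(4),"yaw",round(np.degrees(np.arctan2(M[1,0],M[0,0])),2),"tilt",M[:,1].round(3),o["opening"].round(3),o["force"].round(1),o["q"].round(2)); return o
                                                                                                                                ^^^^^^^^^^^^^^^^^^
AttributeError: 'float' object has no attribute 'round'
```

play_rows --series '[{"slide":[0.0058,0.0246,0],"dr":[0,0,0],"gripper":-1},{"slide":[0.0058,0.0246,0],"dr":[0,0,0],"gripper":-1}]'

```text
clock: 3.5
tcp_pos: [0.5519, -0.0076, 0.0645]
tool_rot: [0.438, -0.439, 0.555, -0.554]
force: [0.5, -0.8, -2.4]
opening: 0.406
```

```bash
sed -i 's/o\["opening"\].round(3)/round(o["opening"],3)/' st.py; python3 - <<'E'
from st import *
st()
p,d=imaging.capture("top"); cv2.imwrite("pics/t3.png",cv2.resize(p[130:280,260:410,::-1],None,fx=4,fy=4,interpolation=cv2.INTER_CUBIC))
p,d=imaging.capture("side"); cv2.imwrite("pics/s3.png",cv2.resize(p[150:300,210:360,::-1],None,fx=4,fy=4,interpolation=cv2.INTER_CUBIC))
E
```

```text
3.5 [ 0.5519 -0.0076  0.0645] yaw -103.31 tilt [-0.002  0.001 -1.   ] 0.406 [ 0.5 -0.8 -2.4] [-0.01  0.47 -0.03  1.91  0.02  0.77 -1.86]
```

View pics/s3.png

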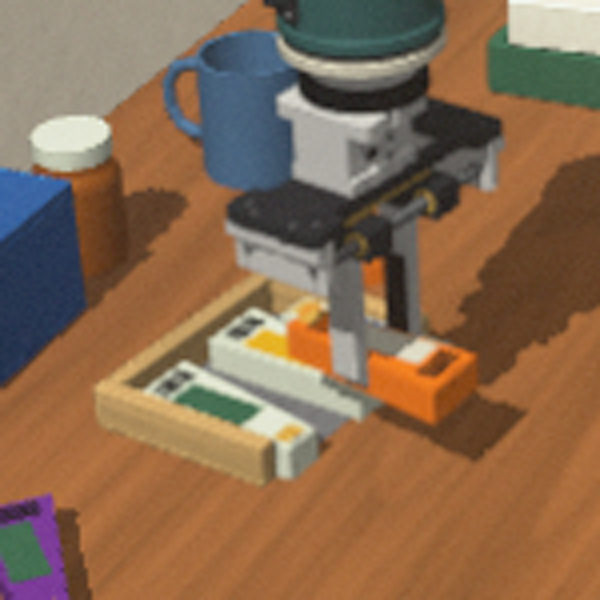

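View pics/t3.png

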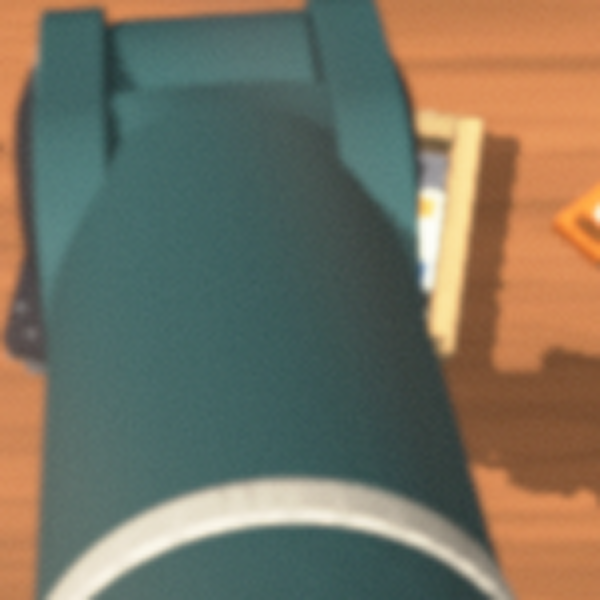

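play_rows --series '[{"slide":[0,-0.002,-0.03],"dr":[0,0,-0.3],"gripper":-1},{"slide":[0,-0.002,-0.045],"dr":[0,0,-0.3],"gripper":-1},{"slide":[0,-0.002,-0.045],"dr":[0,0,-0.3],"gripper":-1}]'

```text
clock: 3.9
tcp_pos: [0.5503, -0.0153, 0.0187]
tool_rot: [0.434, -0.437, 0.558, -0.556]
force: [-0.3, 0.8, -1.4]
opening: 0.407
```

```bash
python3 - <<'E'
from st import *
st()
p,d=imaging.capture("side"); cv2.imwrite("pics/s4.png",cv2.resize(p[210:285,230:350,::-1],None,fx=6,fy=6,interpolation=cv2.INTER_CUBIC))
E
```

```text
3.9 [ 0.5503 -0.0153  0.0187] yaw -104.02 tilt [-0.004 -0.    -1.   ] 0.407 [-0.3  0.8 -1.4] [-0.01  0.54 -0.03  1.93  0.02  0.68 -1.86]
```

View pics/s4.png

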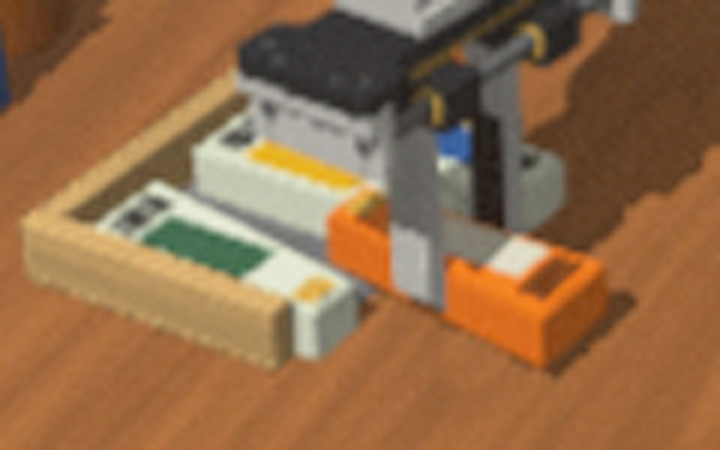

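play_rows --series '[{"slide":[0.001,0.0045,0],"dr":[0,0,0.3],"gripper":-1},{"slide":[0.001,0.0045,0],"dr":[0,0,0.3],"gripper":-1},{"slide":[0.001,0.0045,0],"dr":[0,0,0.3],"gripper":-1}]'

```text
clock: 4.25
tcp_pos: [0.5537, -0.0095, 0.0217]
tool_rot: [-0.437, 0.437, -0.556, 0.556]
force: [-0.3, 0.0, -1.5]
opening: 0.406
```

```bash
python3 - <<'E'
from st import *
st()
p,d=imaging.capture("side"); cv2.imwrite("pics/s5.png",cv2.resize(p[210:285,230:350,::-1],None,fx=6,fy=6,interpolation=cv2.INTER_CUBIC))
E
```

```text
4.25 [ 0.5537 -0.0095  0.0217] yaw -103.63 tilt [ 0.001  0.    -1.   ] 0.406 [-0.3  0.  -1.5] [-0.01  0.54 -0.03  1.92  0.02  0.68 -1.87]
```

View pics/s5.png

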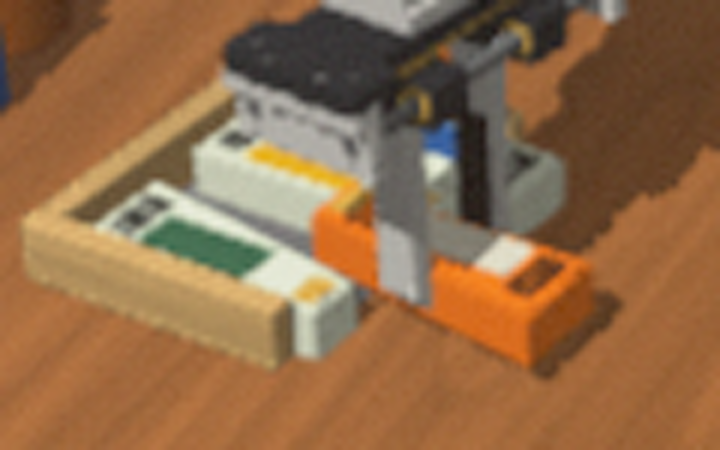

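```bash
python3 - <<'E'
from st import *
px=(np.array([(316,208),(362,185),(532,308),(598,262)],float)+.5)/6-.5+(230,210)
b=np.radians(-8.93);R=np.array([[np.cos(b),-np.sin(b)],[np.sin(b),np.cos(b)]])
for z in(.037,.040): print(((onz("side",px,z)[:,:2]-[.5849,-.0424])@R*1000).round(1).tolist())
px=(np.array([(305,300),(358,287)],float)+.5)/6-.5+(230,210)
print(((onz("side",px,.024)[:,:2]-[.5849,-.0424])@R*1000).round(1).tolist())
print([round(ctrl.get_obs()["tcp_pos"][2],4) for _ in range(4)])
E
```

```text
[[26.8, 29.4], [20.7, 4.9], [-91.3, 46.3], [-96.1, 4.8]]
[[23.8, 33.2], [17.7, 8.8], [-93.8, 50.1], [-98.6, 8.6]]
[[2.3, 72.3], [-10.8, 53.4]]
[np.float64(0.0216), np.float64(0.0216), np.float64(0.0216), np.float64(0.0216)]
```

play_rows --series '[{"slide":[0,0,-0.008],"dr":[0,0,0],"gripper":-1},{"slide":[0,0,-0.013],"dr":[0,0,0],"gripper":-1},{"slide":[0,0,-0.013],"dr":[0,0,0],"gripper":-1}]'

```text
clock: 4.6
tcp_pos: [0.5526, -0.0098, 0.007]
tool_rot: [0.437, -0.437, 0.556, -0.556]
force: [-0.8, 0.3, -2.2]
opening: 0.41
```

```bash
python3 -c "from st import *;st()"
```

```text
4.6 [ 0.5526 -0.0098  0.007 ] yaw -103.65 tilt [-0.002  0.    -1.   ] 0.41 [-0.8  0.3 -2.2] [-0.01  0.56 -0.03  1.93  0.03  0.66 -1.87]
```

play_rows --series '[{"slide":[0,0,-0.001],"dr":[0,0,0],"gripper":-1},{"slide":[0,0,-0.001],"dr":[0,0,0],"gripper":0.15},{"slide":[0,0,-0.001],"dr":[0,0,0],"gripper":0.15},{"slide":[0,0,-0.001],"dr":[0,0,0],"gripper":0.15},{"slide":[0,0,-0.001],"dr":[0,0,0],"gripper":0.15}]'

```text
clock: 5.1
tcp_pos: [0.5533, -0.0097, 0.0072]
tool_rot: [-0.437, 0.437, -0.556, 0.556]
force: [0.1, -0.7, -0.0]
opening: 0.573
```

play_rows --series '[{"slide":[0,0,0],"dr":[0,0,0],"gripper":0.15},{"slide":[0,0,0.05],"dr":[0,0,0],"gripper":0.15},{"slide":[0,0,0.1],"dr":[0,0,0],"gripper":0.15},{"slide":[-0.03,0.04,0.12],"dr":[0,0,0],"gripper":1},{"slide":[-0.05,0.08,0.12],"dr":[0,0,0],"gripper":1}]'

```text
clock: 5.6
tcp_pos: [0.5039, 0.0702, 0.1298]
tool_rot: [-0.438, 0.435, -0.556, 0.557]
force: [-0.2, 1.5, -0.7]
opening: 0.709
```

play_rows --series '[{"slide":[-0.015,0.24,0],"dr":[0,0,11.5],"gripper":1},{"slide":[-0.015,0.24,0],"dr":[0,0,11.5],"gripper":1},{"slide":[-0.015,0.24,0],"dr":[0,0,11.5],"gripper":1},{"slide":[-0.015,0.24,0],"dr":[0,0,11.5],"gripper":1},{"slide":[-0.015,0.24,0],"dr":[0,0,11.5],"gripper":1}]'

```text
clock: 6.1
tcp_pos: [0.4874, 0.3132, 0.1272]
tool_rot: [0.491, -0.491, 0.509, -0.509]
force: [0.2, -1.1, 0.5]
opening: 0.995
```

```bash
python3 - <<'E'
from st import *
st()
p,d=imaging.capture("top"); cv2.imwrite("pics/t6.png",cv2.resize(p[140:280,270:400,::-1],None,fx=4,fy=4,interpolation=cv2.INTER_CUBIC))
E
```

```text
6.1 [0.4874 0.3132 0.1272] yaw -92.07 tilt [ 0.     0.001 -1.   ] 0.995 [ 0.2 -1.1  0.5] [-0.48  0.43 -0.19  1.8   0.1   0.92 -2.31]
```

View pics/t6.png

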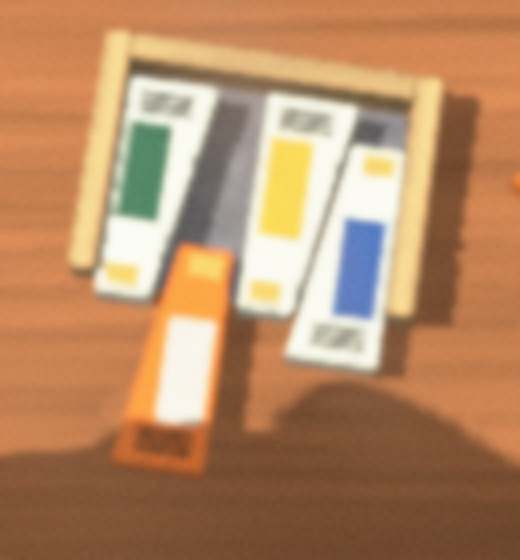

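play_rows --series '[{"slide":[0.0015,-0.0045,-0.04],"dr":[0,0,0],"gripper":1},{"slide":[0.0015,-0.0045,-0.075],"dr":[0,0,0],"gripper":1},{"slide":[0.0015,-0.0045,-0.084],"dr":[0,0,0],"gripper":1},{"slide":[0.0015,-0.0045,-0.084],"dr":[0,0,0],"gripper":1}]'

```text
clock: 6.55
tcp_pos: [0.4892, 0.3054, 0.0424]
tool_rot: [0.49, -0.491, 0.509, -0.509]
force: [-0.1, 0.1, 0.2]
opening: 1.002
```

```bash
python3 - <<'E'
from st import *
st()
p,d=imaging.capture("side"); cv2.imwrite("pics/s7.png",cv2.resize(p[260:400,190:340,::-1],None,fx=4,fy=4,interpolation=cv2.INTER_CUBIC))
E
```

```text
6.55 [0.4892 0.3054 0.0424] yaw -92.15 tilt [-0.002 -0.001 -1.   ] 1.002 [-0.1  0.1  0.2] [-0.48  0.54 -0.17  1.85  0.13  0.76 -2.33]
```

View pics/s7.png

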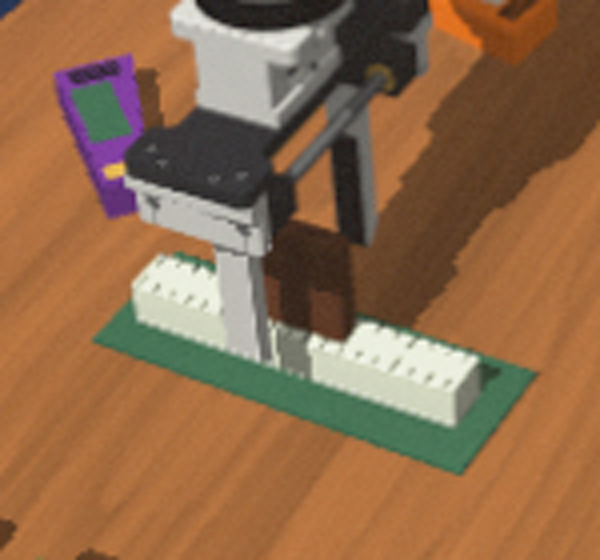

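play_rows --series '[{"slide":[0,0.0015,0],"dr":[0,0,0],"gripper":-1},{"slide":[0,0.0015,0],"dr":[0,0,0],"gripper":-1},{"slide":[0,0.0015,0],"dr":[0,0,0],"gripper":-1},{"slide":[0,0.0015,0],"dr":[0,0,0],"gripper":-1},{"slide":[0,0.0015,0],"dr":[0,0,0],"gripper":-1}]' --force 55

```text
clock: 7.1
tcp_pos: [0.4898, 0.3073, 0.0433]
tool_rot: [-0.491, 0.49, -0.509, 0.509]
force: [-0.9, 0.2, 0.8]
opening: 0.609
```

play_rows --series '[{"slide":[0,0,0],"dr":[0,0,0],"gripper":-1},{"slide":[0,0,0],"dr":[0,0,0],"gripper":-1},{"slide":[0,0,0],"dr":[0,0,0],"gripper":-1},{"slide":[0,0,0],"dr":[0,0,0],"gripper":-1},{"slide":[0,0,0],"dr":[0,0,0],"gripper":-1}]'

```text
clock: 7.6
tcp_pos: [0.4897, 0.3073, 0.043]
tool_rot: [0.491, -0.491, 0.509, -0.509]
force: [-0.1, 1.5, 1.4]
opening: 0.185
```

play_rows --series '[{"slide":[0,0,0],"dr":[0,0,0],"gripper":-1},{"slide":[0,0,0],"dr":[0,0,0],"gripper":-1}]'

```text
clock: 7.8
tcp_pos: [0.4896, 0.3073, 0.0429]
tool_rot: [0.49, -0.491, 0.509, -0.509]
force: [-0.0, 0.3, -2.3]
opening: 0.168
```

```bash
python3 -c "from st import *;st()"
```

```text
7.8 [0.4896 0.3073 0.0429] yaw -92.15 tilt [-0. -0. -1.] 0.168 [-0.   0.3 -2.3] [-0.48  0.54 -0.17  1.85  0.13  0.76 -2.33]
```

play_rows --series '[{"slide":[0,0,0.05],"dr":[0,0,0],"gripper":-1},{"slide":[-0.01,-0.02,0.09],"dr":[0,0,8],"gripper":-1},{"slide":[-0.015,-0.05,0.09],"dr":[0,0,16],"gripper":-1},{"slide":[-0.02,-0.09,0.09],"dr":[0,0,24],"gripper":-1},{"slide":[-0.025,-0.13,0.09],"dr":[0,0,32],"gripper":-1}]'

```text
clock: 8.3
tcp_pos: [0.4642, 0.176, 0.1331]
tool_rot: [0.613, -0.613, 0.352, -0.352]
force: [0.5, -0.0, -2.7]
opening: 0.167
```

play_rows --series '[{"slide":[-0.003,-0.04,0],"dr":[0,0,8.5],"gripper":-1},{"slide":[-0.006,-0.08,0],"dr":[0,0,17],"gripper":-1},{"slide":[-0.01,-0.12,0],"dr":[0,0,25.5],"gripper":-1},{"slide":[-0.013,-0.16,0],"dr":[0,0,34],"gripper":-1},{"slide":[-0.013,-0.199,0],"dr":[0,0,42.5],"gripper":-1}]'

```text
clock: 8.8
tcp_pos: [0.4517, -0.0147, 0.1331]
tool_rot: [-0.693, 0.693, -0.14, 0.14]
force: [1.4, 0.6, -2.3]
opening: 0.164
```

play_rows --series '[{"slide":[0,0,0],"dr":[0,0,8.5],"gripper":-1},{"slide":[0,0,0],"dr":[0,0,8.5],"gripper":-1},{"slide":[0,0,0],"dr":[0,0,8.5],"gripper":-1}]'

```text
clock: 9.1
tcp_pos: [0.4522, -0.0127, 0.133]
tool_rot: [0.701, -0.701, 0.092, -0.091]
force: [0.8, -0.5, -2.0]
opening: 0.169
```

```bash
python3 - <<'E'
from st import *
st()
p,d=imaging.capture("side"); cv2.imwrite("pics/s8.png",p[:,:,::-1])
p,d=imaging.capture("top"); cv2.imwrite("pics/t8.png",p[:,:,::-1])
E
```

```text
9.1 [ 0.4522 -0.0127  0.133 ] yaw -14.87 tilt [-0.  0. -1.] 0.169 [ 0.8 -0.5 -2. ] [ 0.23  0.22 -0.3   2.09  0.08  0.85 -0.38]
```

View pics/s8.png

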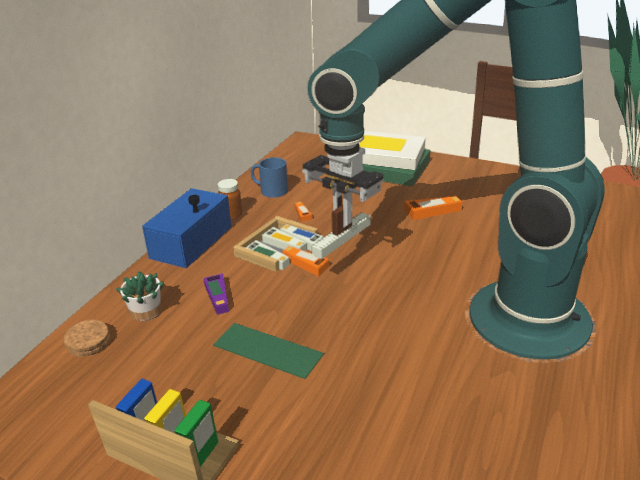

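play_rows --series '[{"slide":[-0.003,-0.0085,0],"dr":[0,0,5.9],"gripper":-1},{"slide":[-0.003,-0.0085,0],"dr":[0,0,5.9],"gripper":-1},{"slide":[-0.003,-0.0085,-0.03],"dr":[0,0,5.9],"gripper":-1},{"slide":[-0.003,-0.0085,-0.05],"dr":[0,0,5.9],"gripper":-1},{"slide":[-0.003,-0.0085,-0.05],"dr":[0,0,5.9],"gripper":-1}]'

```text
clock: 9.7
tcp_pos: [0.4479, -0.0209, 0.0812]
tool_rot: [0.705, -0.705, 0.056, -0.054]
force: [-0.0, -0.8, -1.8]
opening: 0.167
```

```bash
cat >> st.py <<'E'
b=np.radians(-8.93);RB=np.array([[np.cos(b),-np.sin(b)],[np.sin(b),np.cos(b)]]);TB=np.array([.5849,-.0424])
def tb(): print("tcp in bay mm",(RB.T@(ctrl.get_obs()["tcp_pos"][:2]-TB)*1000).round(1))
E
python3 -c "from st import *;st();tb()"
```

```text
9.7 [ 0.4479 -0.0209  0.0812] yaw -8.9 tilt [-0.004  0.    -1.   ] 0.167 [-0.  -0.8 -1.8] [ 0.24  0.3  -0.29  2.13  0.13  0.73 -0.3 ]
tcp in bay mm [-138.6   -0. ]
```

play_rows --series '[{"slide":[0,0,-0.025],"dr":[0,0,0],"gripper":-1},{"slide":[0,0,-0.0378],"dr":[0,0,0],"gripper":-1},{"slide":[0,0,-0.0378],"dr":[0,0,0],"gripper":-1}]'

```text
clock: 10.0
tcp_pos: [0.4486, -0.0213, 0.0446]
tool_rot: [-0.705, 0.705, -0.055, 0.053]
force: [0.1, 0.2, -1.6]
opening: 0.167
```

```bash
python3 - <<'E'
from st import *
st();tb()
p,d=imaging.capture("side"); cv2.imwrite("pics/s9.png",cv2.resize(p[190:310,220:400,::-1],None,fx=4,fy=4,interpolation=cv2.INTER_CUBIC))
E
```

```text
10.0 [ 0.4486 -0.0213  0.0446] yaw -8.79 tilt [-0.002  0.    -1.   ] 0.167 [ 0.1  0.2 -1.6] [ 0.22  0.37 -0.28  2.15  0.17  0.64 -0.33]
tcp in bay mm [-137.9   -0.3]
```

View pics/s9.png

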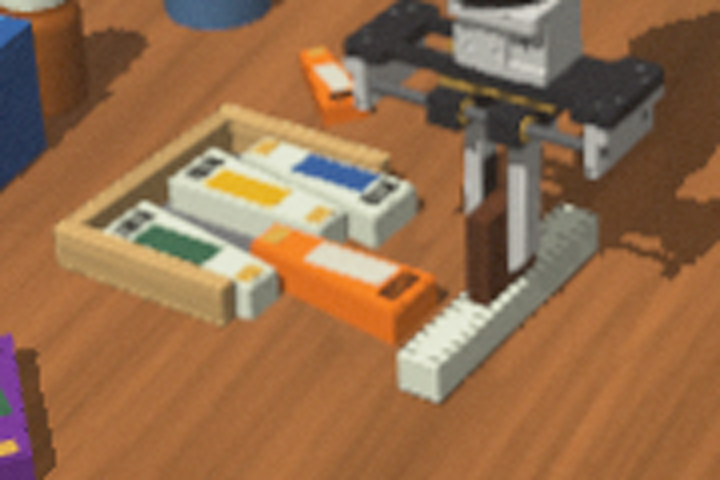

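play_rows --series '[{"slide":[0.0099,-0.0016,-0.0005],"dr":[0,0,-0.1],"gripper":-1},{"slide":[0.0198,-0.0031,-0.0005],"dr":[0,0,-0.1],"gripper":-1},{"slide":[0.0277,-0.0043,-0.0005],"dr":[0,0,-0.1],"gripper":-1},{"slide":[0.0346,-0.0054,-0.0005],"dr":[0,0,-0.1],"gripper":-1},{"slide":[0.0415,-0.0065,-0.0005],"dr":[0,0,-0.1],"gripper":-1}]'

```text
clock: 10.55
tcp_pos: [0.4913, -0.0283, 0.0448]
tool_rot: [-0.705, 0.705, -0.055, 0.054]
force: [-0.6, 0.4, -1.3]
opening: 0.168
```

play_rows --series '[{"slide":[0.0049,-0.0008,0],"dr":[0,0,0],"gripper":-1},{"slide":[0.0099,-0.0016,0],"dr":[0,0,0],"gripper":-1},{"slide":[0.0148,-0.0023,0],"dr":[0,0,0],"gripper":-1},{"slide":[0.0198,-0.0031,0],"dr":[0,0,0],"gripper":-1},{"slide":[0.0247,-0.0039,0],"dr":[0,0,0],"gripper":-1}]'

```text
clock: 11.05
tcp_pos: [0.5158, -0.0321, 0.0447]
tool_rot: [-0.705, 0.705, -0.055, 0.054]
force: [-1.2, 0.8, -2.8]
opening: 0.172
```

```bash
python3 - <<'E'
from st import *
st();tb()
p,d=imaging.capture("side"); cv2.imwrite("pics/s10.png",cv2.resize(p[190:310,220:400,::-1],None,fx=4,fy=4,interpolation=cv2.INTER_CUBIC))
E
```

```text
11.05 [ 0.5158 -0.0321  0.0447] yaw -8.83 tilt [-0. -0. -1.] 0.172 [-1.2  0.8 -2.8] [ 0.22  0.46 -0.26  2.    0.18  0.7  -0.31]
tcp in bay mm [-69.9  -0.6]
```

View pics/s10.png

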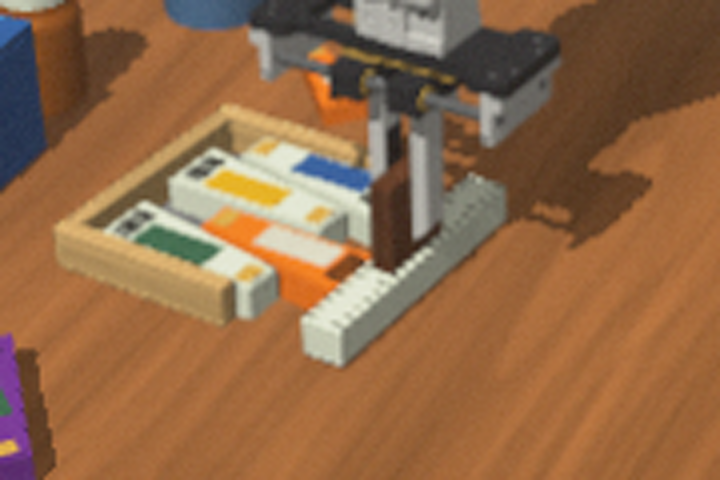

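play_rows --series '[{"slide":[0.0049,-0.0008,0],"dr":[0,0,0],"gripper":-1},{"slide":[0.0099,-0.0016,0],"dr":[0,0,0],"gripper":-1},{"slide":[0.0148,-0.0023,0],"dr":[0,0,0],"gripper":-1},{"slide":[0.0198,-0.0031,0],"dr":[0,0,0],"gripper":-1},{"slide":[0.0247,-0.0039,0],"dr":[0,0,0],"gripper":-1}]'

```text
clock: 11.6
tcp_pos: [0.5405, -0.0361, 0.0447]
tool_rot: [-0.705, 0.705, -0.055, 0.054]
force: [-1.1, -0.4, -1.3]
opening: 0.168
```

play_rows --series '[{"slide":[0.003,-0.0005,0],"dr":[0,0,0],"gripper":-1},{"slide":[0.0059,-0.0009,0],"dr":[0,0,0],"gripper":-1},{"slide":[0.0089,-0.0014,0],"dr":[0,0,0],"gripper":-1},{"slide":[0.0119,-0.0019,0],"dr":[0,0,0],"gripper":-1},{"slide":[0.0148,-0.0023,0],"dr":[0,0,0],"gripper":-1}]'

```text
clock: 12.1
tcp_pos: [0.5551, -0.0383, 0.0447]
tool_rot: [-0.705, 0.705, -0.055, 0.054]
force: [-1.2, 1.0, -3.1]
opening: 0.165
```

```bash
python3 - <<'E'
from st import *
st();tb()
p,d=imaging.capture("side"); cv2.imwrite("pics/s11.png",cv2.resize(p[190:310,220:400,::-1],None,fx=4,fy=4,interpolation=cv2.INTER_CUBIC))
E
```

```text
12.1 [ 0.5551 -0.0383  0.0447] yaw -8.84 tilt [-0. -0. -1.] 0.165 [-1.2  1.  -3.1] [ 0.22  0.52 -0.25  1.9   0.18  0.75 -0.3 ]
tcp in bay mm [-30.   -0.6]
```

View pics/s11.png

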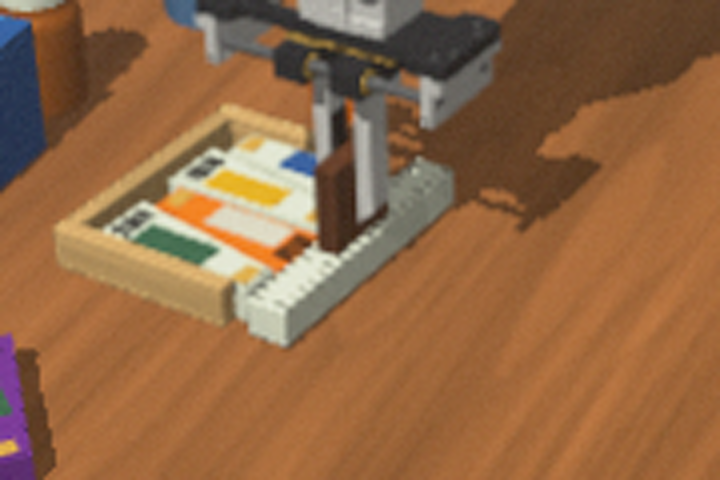

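Sixteen millimetres to go. I'll slow down and watch the force.

play_rows --series '[{"slide":[0.002,-0.0003,0],"dr":[0,0,0],"gripper":-1},{"slide":[0.004,-0.0006,0],"dr":[0,0,0],"gripper":-1},{"slide":[0.0059,-0.0009,0],"dr":[0,0,0],"gripper":-1},{"slide":[0.0079,-0.0012,0],"dr":[0,0,0],"gripper":-1},{"slide":[0.0099,-0.0016,0],"dr":[0,0,0],"gripper":-1}]'

```text
clock: 12.65
tcp_pos: [0.565, -0.0399, 0.0447]
tool_rot: [-0.705, 0.705, -0.054, 0.054]
force: [-2.6, 0.4, -2.5]
opening: 0.167
```

play_rows --series '[{"slide":[0.001,-0.0002,0],"dr":[0,0,0],"gripper":-1},{"slide":[0.002,-0.0003,0],"dr":[0,0,0],"gripper":-1},{"slide":[0.003,-0.0005,0],"dr":[0,0,0],"gripper":-1},{"slide":[0.004,-0.0006,0],"dr":[0,0,0],"gripper":-1}]'

```text
clock: 13.05
tcp_pos: [0.5687, -0.0405, 0.0447]
tool_rot: [-0.705, 0.705, -0.055, 0.054]
force: [-4.1, 0.2, -2.5]
opening: 0.169
```

```bash
python3 - <<'E'
from st import *
st();tb()
p,d=imaging.capture("side"); cv2.imwrite("pics/s12.png",cv2.resize(p[190:310,220:400,::-1],None,fx=4,fy=4,interpolation=cv2.INTER_CUBIC))
E
```

```text
13.05 [ 0.5687 -0.0405  0.0447] yaw -8.84 tilt [-0. -0. -1.] 0.169 [-4.1  0.2 -2.5] [ 0.21  0.54 -0.25  1.87  0.19  0.76 -0.29]
tcp in bay mm [-16.3  -0.6]
```

View pics/s12.png

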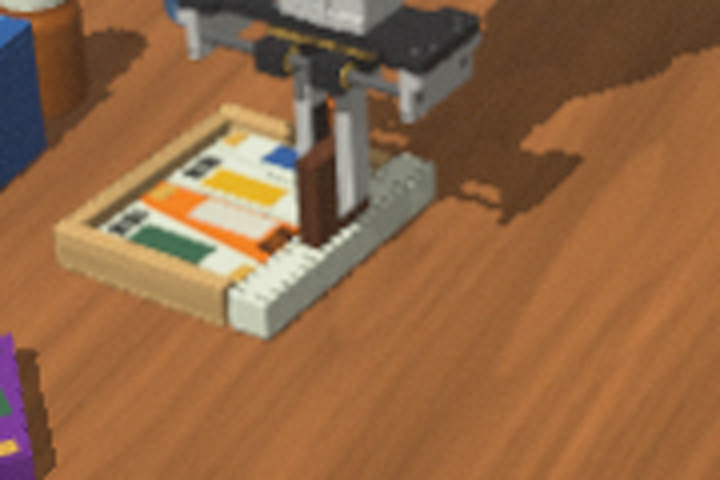

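play_rows --series '[{"slide":[0.0007,-0.0001,0],"dr":[0,0,0],"gripper":-1},{"slide":[0.0014,-0.0002,0],"dr":[0,0,0],"gripper":-1},{"slide":[0.002,-0.0003,0],"dr":[0,0,0],"gripper":-1}]'

```text
clock: 13.4
tcp_pos: [0.5709, -0.0408, 0.0447]
tool_rot: [-0.705, 0.705, -0.055, 0.054]
force: [-3.3, -0.2, -4.0]
opening: 0.17
```

play_rows --series '[{"slide":[0.0005,-0.0001,0],"dr":[0,0,0],"gripper":-1},{"slide":[0.001,-0.0002,0],"dr":[0,0,0],"gripper":-1}]'

```text
clock: 13.6
tcp_pos: [0.5719, -0.0409, 0.0447]
tool_rot: [0.705, -0.705, 0.054, -0.054]
force: [-2.6, -0.5, -3.6]
opening: 0.169
```

play_rows --series '[{"slide":[0.0005,-0.0001,0],"dr":[0,0,0],"gripper":-1},{"slide":[0.001,-0.0002,0],"dr":[0,0,0],"gripper":-1},{"slide":[0.0015,-0.0002,0],"dr":[0,0,0],"gripper":-1}]'

```text
clock: 13.9
tcp_pos: [0.5733, -0.0411, 0.0447]
tool_rot: [-0.705, 0.705, -0.055, 0.054]
force: [-4.5, 0.9, -1.4]
opening: 0.17
```

play_rows --series '[{"slide":[0.0005,-0.0001,0],"dr":[0,0,0],"gripper":-1},{"slide":[0.001,-0.0002,0],"dr":[0,0,0],"gripper":-1}]'

```text
clock: 14.1
tcp_pos: [0.5737, -0.0412, 0.0446]
tool_rot: [0.705, -0.705, 0.055, -0.054]
force: [-8.3, 1.7, 0.8]
opening: 0.162
```

```bash
python3 - <<'E'
from st import *
st();tb()
p,d=imaging.capture("side"); cv2.imwrite("pics/s13.png",cv2.resize(p[200:300,225:345,::-1],None,fx=6,fy=6,interpolation=cv2.INTER_CUBIC))
E
```

```text
14.1 [ 0.5737 -0.0412  0.0446] yaw -8.85 tilt [-0.002  0.    -1.   ] 0.162 [-8.3  1.7  0.8] [ 0.21  0.54 -0.25  1.85  0.19  0.77 -0.29]
tcp in bay mm [-11.3  -0.5]
```

View pics/s13.png

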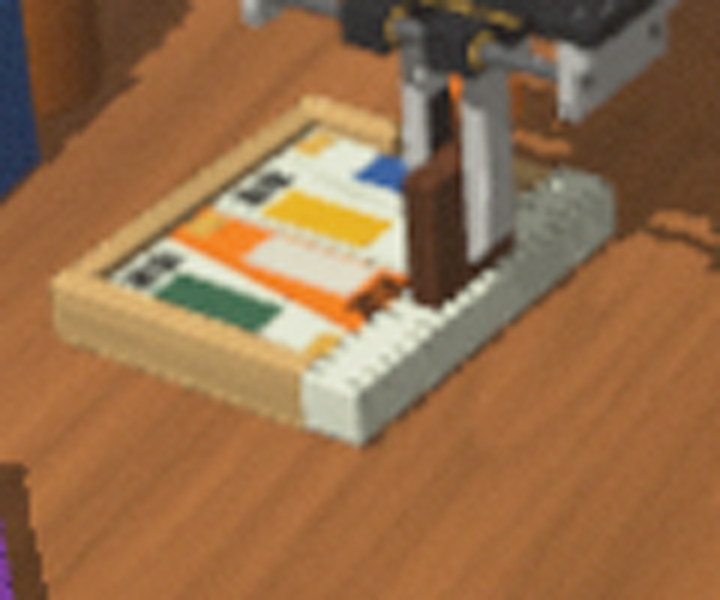

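play_rows --series '[{"slide":[0.001,-0.0002,0],"dr":[0,0,0],"gripper":-1},{"slide":[0.002,-0.0003,0],"dr":[0,0,0],"gripper":-1},{"slide":[0.002,-0.0003,0],"dr":[0,0,0],"gripper":-1}]'

```text
clock: 14.45
tcp_pos: [0.5741, -0.0411, 0.044]
tool_rot: [0.705, -0.705, 0.056, -0.053]
force: [-14.8, 4.2, 3.2]
opening: 0.169
```

play_rows --series '[{"slide":[0.0015,-0.0002,0],"dr":[0,0,0],"gripper":-1},{"slide":[0.003,-0.0005,0],"dr":[0,0,0],"gripper":-1},{"slide":[0.004,-0.0006,0],"dr":[0,0,0],"gripper":-1},{"slide":[0.004,-0.0006,0],"dr":[0,0,0],"gripper":-1}]'

```text
clock: 14.85
tcp_pos: [0.5745, -0.0411, 0.0429]
tool_rot: [-0.705, 0.705, -0.059, 0.05]
force: [-33.1, 7.1, 9.6]
opening: 0.166
```

```bash
python3 - <<'E'
from st import *
st();tb()
p,d=imaging.capture("side"); cv2.imwrite("pics/s14.png",cv2.resize(p[200:300,225:345,::-1],None,fx=6,fy=6,interpolation=cv2.INTER_CUBIC))
E
```

```text
14.85 [ 0.5745 -0.0411  0.0429] yaw -8.82 tilt [-0.012  0.001 -1.   ] 0.166 [-33.1   7.1   9.6] [ 0.21  0.55 -0.25  1.84  0.18  0.78 -0.29]
tcp in bay mm [-10.5  -0.4]
```

View pics/s14.png

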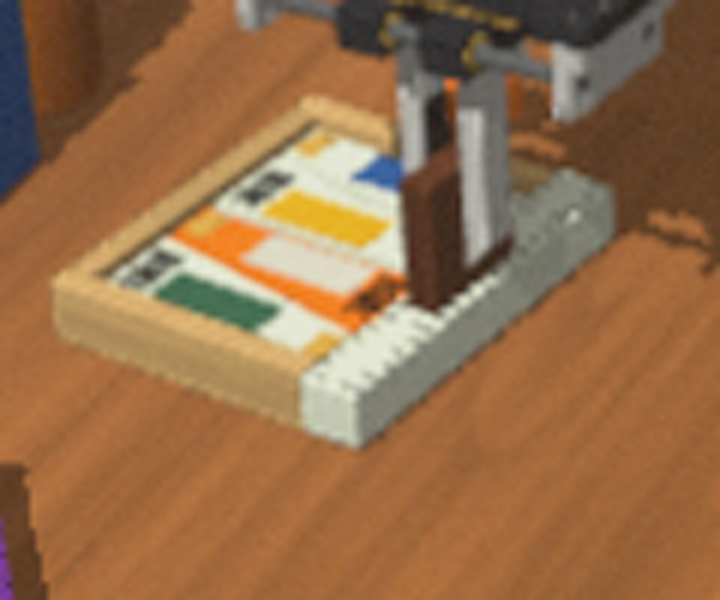

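play_rows --series '[{"slide":[-0.006,0.001,0],"dr":[0,0,0],"gripper":-1},{"slide":[-0.015,0.0023,0],"dr":[0,0,0],"gripper":-1},{"slide":[-0.045,0.007,0.005],"dr":[0,0,0],"gripper":-1},{"slide":[-0.08,0.0125,0.035],"dr":[0,0,0],"gripper":-1},{"slide":[-0.1,0.0155,0.08],"dr":[0,0,0],"gripper":-1}]'

```text
clock: 15.4
tcp_pos: [0.4771, -0.0264, 0.1239]
tool_rot: [-0.705, 0.705, -0.056, 0.053]
force: [0.8, -0.5, -0.8]
opening: 0.167
```

play_rows --series '[{"slide":[0,0.04,0.01],"dr":[0,0,-8.5],"gripper":-1},{"slide":[0,0.08,0.01],"dr":[0,0,-17],"gripper":-1},{"slide":[0,0.12,0.01],"dr":[0,0,-25.5],"gripper":-1},{"slide":[0,0.16,0.01],"dr":[0,0,-34],"gripper":-1},{"slide":[0,0.2,0.01],"dr":[0,0,-42.5],"gripper":-1}]'

```text
clock: 15.9
tcp_pos: [0.4809, 0.1693, 0.1354]
tool_rot: [0.648, -0.647, 0.283, -0.284]
force: [-0.2, -0.7, -1.9]
opening: 0.167
```

```bash
python3 - <<'E'
from st import *
st()
p,d=imaging.capture("top"); cv2.imwrite("pics/t15.png",cv2.resize(p[140:240,280:390,::-1],None,fx=6,fy=6,interpolation=cv2.INTER_CUBIC))
p,d=imaging.capture("side"); cv2.imwrite("pics/s15.png",p[:,:,::-1])
E
```

```text
15.9 [0.4809 0.1693 0.1354] yaw -47.27 tilt [ 0.002  0.001 -1.   ] 0.167 [-0.2 -0.7 -1.9] [-0.15  0.31 -0.29  1.96  0.11  0.89 -1.33]
```

View pics/t15.png

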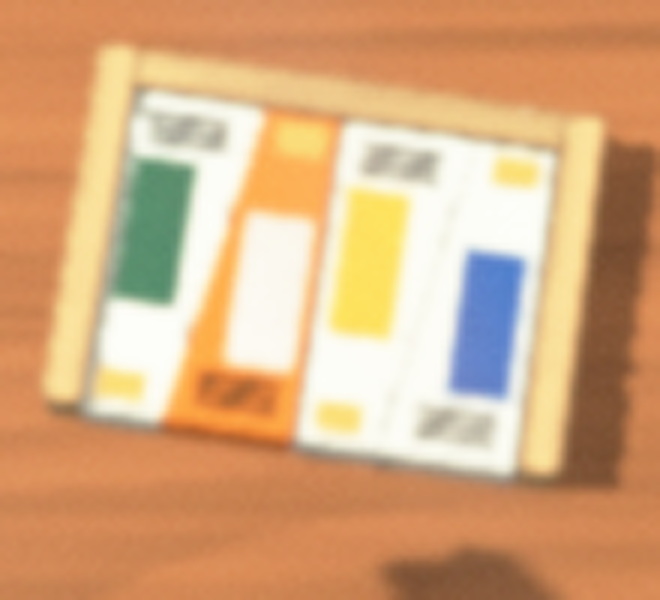

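View pics/s15.png

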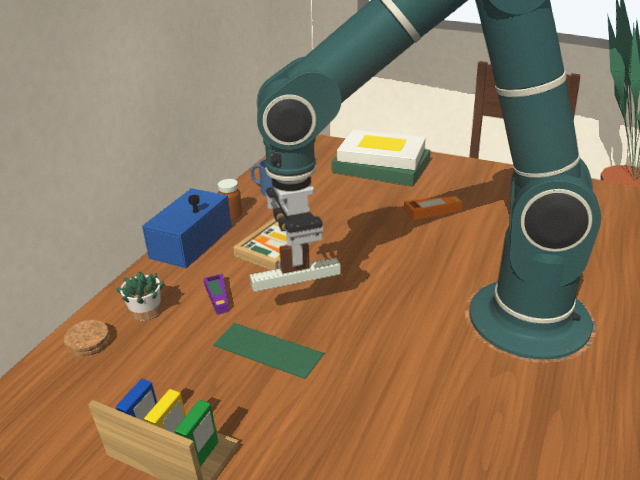

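```bash
python3 - <<'E'
from st import *
for n,c in (("left",[(163,422),(88,410),(140,90),(265,108)]),("loose",[(265,108),(342,122),(296,443),(163,422)]),("inner",[(385,460),(298,445),(342,122),(470,142)]),("right",[(470,142),(553,155),(517,475),(385,460)])):
    px=(np.array(c,float)+.5)/6-.5+(280,140)
    th,t,r=rigid(np.array(CASE)/1000,onz("top",px,.024)); print(n,(RB.T@(t-TB)*1000).round(1),np.degrees(th).round(1),abs(r*1000).max().round(1))
E
```

```text
left [61.  58.3] 171.1 1.1
loose [60.4 21. ] -8.9 1.3
inner [ 59.3 -18.1] 172.3 1.9
right [ 59.2 -57.1] -7.3 1.2
```

play_rows --series '[{"slide":[0.001,0.04,0],"dr":[0,0,-8.5],"gripper":-1},{"slide":[0.003,0.08,0],"dr":[0,0,-17],"gripper":-1},{"slide":[0.005,0.12,0],"dr":[0,0,-25.5],"gripper":-1},{"slide":[0.006,0.136,0],"dr":[0,0,-34],"gripper":-1},{"slide":[0.006,0.136,0],"dr":[0,0,-42.5],"gripper":-1}]'

```text
clock: 16.5
tcp_pos: [0.4863, 0.3068, 0.1349]
tool_rot: [0.503, -0.502, 0.498, -0.497]
force: [-0.4, -0.3, -3.1]
opening: 0.164
```

```bash
python3 -c "from st import *;st()"
```

```text
16.5 [0.4863 0.3068 0.1349] yaw -89.41 tilt [ 0.001  0.002 -1.   ] 0.164 [-0.4 -0.3 -3.1] [-0.47  0.41 -0.18  1.8   0.09  0.93 -2.25]
```

play_rows --series '[{"slide":[0,-0.003,0],"dr":[0,0,-3.9],"gripper":-1},{"slide":[0,-0.003,-0.04],"dr":[0,0,-3.9],"gripper":-1},{"slide":[0,-0.003,-0.075],"dr":[0,0,-3.9],"gripper":-1},{"slide":[0,-0.003,-0.083],"dr":[0,0,-3.9],"gripper":-1},{"slide":[0,-0.003,-0.083],"dr":[0,0,-3.9],"gripper":-1}]'

```text
clock: 17.0
tcp_pos: [0.4864, 0.3005, 0.0514]
tool_rot: [0.486, -0.486, 0.514, -0.514]
force: [0.2, -0.2, -2.1]
opening: 0.169
```

```bash
python3 - <<'E'
from st import *
st()
p,d=imaging.capture("side"); cv2.imwrite("pics/s16.png",cv2.resize(p[280:400,190:340,::-1],None,fx=5,fy=5,interpolation=cv2.INTER_CUBIC))
E
```

```text
17.0 [0.4864 0.3005 0.0514] yaw -93.17 tilt [-0.001 -0.    -1.   ] 0.169 [ 0.2 -0.2 -2.1] [-0.48  0.52 -0.16  1.86  0.11  0.77 -2.33]
```

View pics/s16.png

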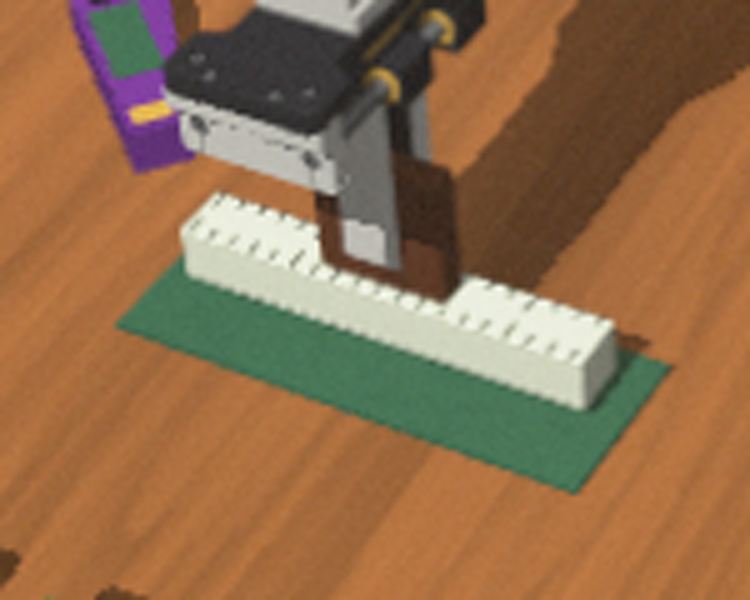

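play_rows --series '[{"slide":[0,0.003,-0.003],"dr":[0,0,0],"gripper":-1},{"slide":[0,0.003,-0.005],"dr":[0,0,0],"gripper":-1},{"slide":[0,0.003,-0.0065],"dr":[0,0,0],"gripper":-1},{"slide":[0,0.003,-0.0065],"dr":[0,0,0],"gripper":-1}]'

```text
clock: 17.45
tcp_pos: [0.4867, 0.3038, 0.0455]
tool_rot: [0.486, -0.486, 0.514, -0.514]
force: [-0.1, -0.7, -2.1]
opening: 0.167
```

play_rows --series '[{"slide":[0,0,-0.0007],"dr":[0,0,0],"gripper":-1},{"slide":[0,0,-0.0014],"dr":[0,0,0],"gripper":-1},{"slide":[0,0,-0.0014],"dr":[0,0,0],"gripper":-1}]'

```text
clock: 17.75
tcp_pos: [0.4866, 0.3037, 0.0438]
tool_rot: [0.486, -0.486, 0.514, -0.514]
force: [0.5, 0.6, -3.2]
opening: 0.168
```

play_rows --series '[{"slide":[0,0,-0.0006],"dr":[0,0,0],"gripper":-1},{"slide":[0,0,-0.0012],"dr":[0,0,0],"gripper":-1},{"slide":[0,0,-0.0012],"dr":[0,0,0],"gripper":-1}]'

```text
clock: 18.05
tcp_pos: [0.4867, 0.3038, 0.0429]
tool_rot: [0.486, -0.486, 0.514, -0.514]
force: [-1.3, -1.3, 4.7]
opening: 0.166
```

Force in z has changed from -2 N to +4.7 N, so the straightedge is resting on the mat. I'll release it slowly.

play_rows --series '[{"slide":[0,0,0],"dr":[0,0,0],"gripper":-0.4},{"slide":[0,0,0],"dr":[0,0,0],"gripper":-0.4},{"slide":[0,0,0],"dr":[0,0,0],"gripper":-0.2},{"slide":[0,0,0],"dr":[0,0,0],"gripper":0.2},{"slide":[0,0,0],"dr":[0,0,0],"gripper":0.2}]'

```text
clock: 18.55
tcp_pos: [0.4867, 0.3038, 0.0426]
tool_rot: [0.486, -0.486, 0.514, -0.514]
force: [0.1, 0.3, 0.2]
opening: 0.519
```

play_rows --series '[{"slide":[0,0,0],"dr":[0,0,0],"gripper":0.2},{"slide":[0,0,0.04],"dr":[0,0,0],"gripper":0.2},{"slide":[0,0,0.09],"dr":[0,0,0],"gripper":0.2},{"slide":[0,0,0.14],"dr":[0,0,0],"gripper":0.2},{"slide":[-0.03,0,0.16],"dr":[0,0,0],"gripper":0.2}]'

```text
clock: 19.05
tcp_pos: [0.4597, 0.304, 0.207]
tool_rot: [-0.487, 0.483, -0.514, 0.515]
force: [-1.4, -0.0, -0.4]
opening: 0.598
```

play_rows --series '[{"slide":[-0.03,-0.04,0],"dr":[0,0,0],"gripper":0.2},{"slide":[-0.04,-0.08,0],"dr":[0,0,0],"gripper":0.2},{"slide":[-0.04,-0.12,0],"dr":[0,0,0],"gripper":0.2},{"slide":[-0.04,-0.16,0],"dr":[0,0,0],"gripper":0.2},{"slide":[-0.04,-0.16,0],"dr":[0,0,0],"gripper":0.2}]'

```text
clock: 19.55
tcp_pos: [0.4167, 0.1393, 0.2029]
tool_rot: [-0.484, 0.485, -0.515, 0.515]
force: [-0.6, 0.1, -0.2]
opening: 0.6
```

```bash
python3 - <<'E'
from st import *
st()
p,d=imaging.capture("top"); cv2.imwrite("pics/t17.png",p[:,:,::-1])
p,d=imaging.capture("side"); cv2.imwrite("pics/s17.png",p[:,:,::-1])
E
```

```text
19.55 [0.4167 0.1393 0.2029] yaw -93.49 tilt [ 0.    -0.001 -1.   ] 0.6 [-0.6  0.1 -0.2] [-0.3   0.09 -0.1   2.05  0.01  1.   -2.04]
```

View pics/t17.png

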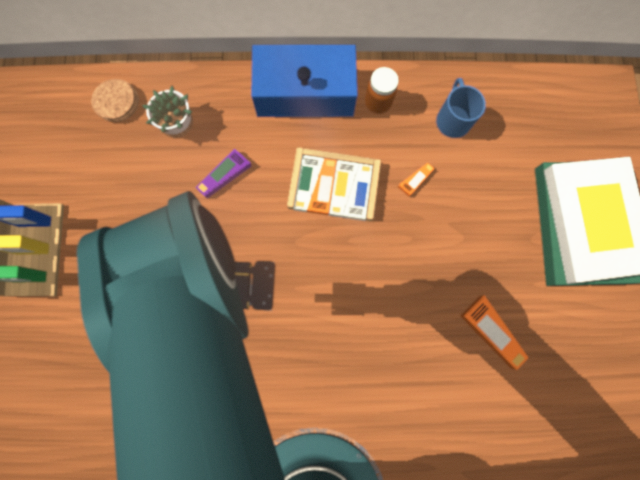

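View pics/s17.png

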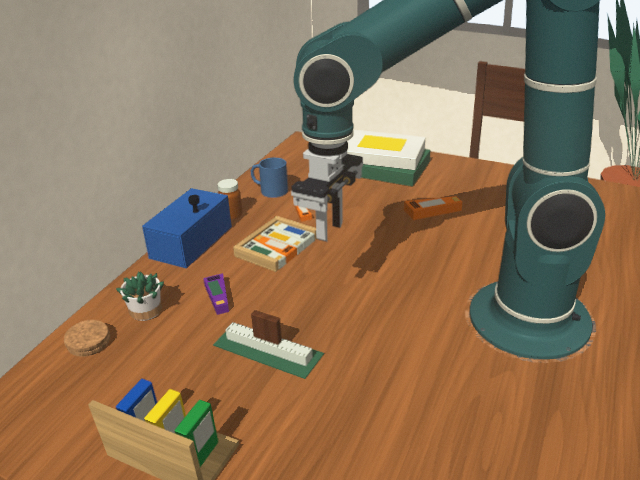

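The top view shows all four cases flush in the bay, around (335,185). The side view shows the straightedge upright on its mat at (268,342), with the gripper clear of everything. Handing in.

```bash
python3 -c "from station import ctrl;print(ctrl.close_job())"
```

```text
the job is handed in; nothing more can be done
None
```

The row is finished and the job was handed in at about 20 s of the 67 s allowed. `close_job` gives no verdict, so these are my own checks.

- **What I did:** I turned the middle-sized orange case and laid it at the empty place, narrow end about 22 mm in. Then I took the straightedge by its fin and pushed the row home. It stalled against the bay at about 33 N, above the 15 N you quoted, so I took that as the row and straightedge being hard against the bay. I set the straightedge back on its mat and let go.
- **Cases:** The top view after the push puts all four centres 59–61 mm deep (60 is home). Each is within about 2 mm of its place sideways, and the loose one has its narrow end at the back. The final top picture showed the row flush and unchanged.
- **Straightedge:** The final side picture shows it upright on the mat and released, with the gripper clear. I put it down at the mat's measured centre. The arm hid the mat from the top camera at the end, so I did not measure its final position again.
- **Disagreement:** While I was placing the loose case, the side camera read about 4 mm off sideways from the top camera. I relied on the top view and the lack of contact force, and the later top picture showed the case placed correctly.

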